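# Release a wheel drive module from its left-hand-thread clamp

### The arm

A 6-joint arm with a two-finger parallel gripper is mounted at the origin on the work surface. World frame = base frame: x ahead of the robot, y to its left, z up, the work surface at z = 0. Lengths are in mm, angles in rad, forces in N, time in s.
With the tool pointing down it reaches from about 275 to 1000 mm from the base axis. Payload 8.4 kg.
Tool frame: the origin (TCP) lies on the centre line of the jaws, within the pads' length; the fingertips stand 17 mm ahead of it and the grasp point (between the pads) lies 2 mm behind it (r.tcp_to_tips is the z of the fingertips in the tool frame, in mm); z points along the fingers, y is the direction in which the jaws open and shut (so a half turn about z gives the same grasp; the last joint's range is limited). The gripper opens to 85 mm and grips with 20 to 120 N. Pads are 22 mm wide; open, the fingers measure 114 mm over their backs; the gripper's body (76 mm by 85 mm) begins 54 mm behind the grasp point. The pads swing forward as they close: fully open they stand 13 mm farther back than shut.
Start: joints at [1.253, 0.353, 1.633, -0, 1.155, -0.002], TCP at [194.109, 594.096, 248.281] pointing down, gripper open.
Joint ranges: [-2.63, 2.63], [-0.92, 2.1], [0.06, 2.66], [-1.3, 4.44], [0, 2.69], [-3.02, 3.02]. Speed limits (rad/s): [2.22, 2.22, 2.79, 3.14, 3.14, 3.14].

### API

Orientations are given as [roll, pitch, yaw] about the fixed x, y, z axes, in that order (R = Rz(yaw) Ry(pitch) Rx(roll)).
In Python, from rig import r, cams, job gives the robot as it stands.
- The arm moves only by the tool drive_tool, never from a script. Its argument "deltas" is a list of rows, each a list of 4 numbers: the shift along the tool's x, y, z in cm, then the turn about the tool's z in rad. In form: [[x, y, z, roll], ...]. A call has 1 to 12 rows; each row shifts and turns the commanded pose from where the row before left it, along the tool's axes as they then stand; what a row does not reach is not made up. A row lasts 1/12 s, in which the tool goes at most 41.7 mm and 7.16 degrees, less where a joint would pass 70% of its speed; a pose out of reach is approached as far as the arm can. A call with a gripper value outside its range is refused whole. "jaw" is the closure, from 0 (fully open) to 1 (shut), set as the call begins (left out, the last holds). The fingers move at their own pace and stop on an object; "force" is the grip in N (left out, the last holds). Time passes only in rows, so rows that do not move let the fingers close. It gives the time, the measured TCP pose, the force and the opening at its end, in the units of the state.
- r.sense(): the state, without advancing time (a new reading comes with each control period).
- cams.grab_frame(name): name is "scene" or "top" or "wrist"; returns (picture, depth): 480x640x3 uint8, red, green, blue; 480x640 float32, mm along the optical axis (not along the pixel's ray), 0 where there is no reading.
- cams.camera_params(name): a dict with "fx", "fy", "cx", "cy" (pixels), "k1" (the pictures are not rectified: a ray, as slopes to the right and down, at radius r is drawn at 1 + k1 r^2 times it, then the intrinsics apply), "R" (3x3) and "t" (3): a world point X has camera coordinates R X + t. Camera axes: x right, y down, z forward; pixel columns grow to the right and rows downward; lengths in mm; the calibration is good to about 2 mm. A picture is of the moment at which its call begins: read the wrist's pose just before it. camera_params takes no time and is no camera call; for the wrist camera it gives the pose at the moment of the call.
- job.sign_off(): hands the job in, once; it reports no verdict.
The state is a dict: "clock": time; "qpos": joint angles; "qvel": joint speeds; "joint_efforts": joint torques, N m; "eef_pos": TCP position; "tcp_rot": TCP orientation; "contact_force": force on the tool from outside, world axes, zero at the start; "wrist_torque": the same for the moment, N m; "opening": opening from 0.0 (shut) to 1.0 (fully open).
Only numpy, scipy, OpenCV 4.12 (cv2) and the standard library are available. Lean on these libraries where they do the work, as an engineer would, in place of code of your own. Each camera call takes 0.05 s, during which the arm holds its last target. There are 200 camera calls.

### The job

Take the yellow wheel drive module off the test stand: loosen the clamp with the red T-handle, which has a left-hand thread and so loosens clockwise seen from above, until its foot has lifted clear of the module, then draw the module straight out from under it, wheel first. Set the module down gently, lying flat on its bracket inside the blue tray, and leave the glue bottle, the tape roll and the circuit board where they are.

Things in the scene. Friction and masses are not known exactly. Their poses are not given: they have to be found in the camera images.
- clamp_grip (a point): Centre of the clamp's red T-handle: bar 40 mm long (its x), 14 mm thick (y), 22 mm high, to be pinched across its 14 mm; a half turn looks the same. 127 mm above the table at joint value 0, rising 3 mm per rad as it loosens. Turning takes about 0.06 N m; it stays where left. Below it a 16 mm sleeve leads down to the round clamp foot, 28 mm in diameter.
- clamp (a joint): Turn of the clamp in rad; grows as the handle turns CLOCKWISE from above (left-hand thread: this loosens and lifts the foot 3 mm per rad). 0 is the hard tight stop, 2.6 the fully open stop; starts at 0.02 to 0.35. The foot hooks behind two 5 mm bosses on the module's fork and clears them at about 1.6; 2 or more leaves room.
- stand: Fixed aluminium stand, plate 147 x 130 mm, top 60 mm above the table. Origin on the table; x points from the wheel to the clamp. Spindle at x = 30 mm, y = 0; module block at x = -32 mm, y = 0; plate's front edge x = -55 mm, a test roller beyond it, below plate height. Guide rails along x, 10 mm high, x = -3 to 39 mm, y = 14.5 to 24.5 mm either side.
- module_center (a point): Middle of the loose module's yellow motor block, 44 mm (x) by 26 mm (y), to be gripped across y; x points away from the wheel. Block top 14 mm above, flat bracket underside 26 mm below. Forked steel tongue 26 mm wide, 10 mm thick, to x = 83 mm round the spindle; last 6 mm have 5 mm bosses. Wheel 50 mm diameter, x = -28 to -42 mm. 0.2 to 0.4 kg.
- tray: Fixed open blue tray 200 x 140 x 28 mm (its x, y, z), walls and floor 4 mm thick. Origin at the centre of its underside on the table. The module (125 mm long, 50 mm wide) fits flat with its length along the tray's x, either way round.
- glue: Loose white bottle with blue cap, 38 mm diameter, 110 mm high, a bystander. Origin at the centre of its underside.
- tape: Loose black tape roll, 60 mm diameter, 19 mm high, a bystander. Origin at the centre of its underside.
- board: Loose green circuit board 60 x 45 mm, 15 mm high, a bystander. Origin at the centre of its underside.
- draw_out (a point): A fixed point on the stand's centre line, 50 mm further along the stand's -x than the clamped module's middle, at the same height (86 mm above the table). Module drawn level to here is clear of foot and rails and can be lifted.
There are look-alikes about, which are no part of the job. Of the things that look like the stand, the largest one is meant.

How it is judged:
By the outcome, as a careful person would: the job done as asked, in the order asked, and still so for the second after the job is handed in, with the robot touching nothing.
It also fails if it takes over 64 s, if anything falls off the work surface, if the arm or the gripper's body presses on something with over 40 N, if the wrist force passes 120 N, or if a joint passes its speed limit or range.

## Working session

There is one attempt and no reset: what is moved stays moved. The work goes in short steps, Python scripts to look and compute and a tool call to move; the robot and the scene stay as the last step left them, time stands still between calls to the robot, and variables do not carry over. Pictures are saved under pics/ and viewed, about 8 in all and at most 12, crops included, and the job is handed in when it is done.

Besides the shell and the picture viewer there is one more tool, called after "Request:" in YAML: its name, and indented under it one key for each argument. drive_tool: Moves the arm, as the interface text tells. Its arguments: {"type":"object","properties":{"deltas":{"type":"array"},"jaw":{"type":"number"},"force":{"type":"number"}},"required":["deltas"]}

```bash
mkdir -p pics; ls
cat > h.py <<'E'
import numpy as np, cv2
from rig import r, cams, job
def grab(n):
    p=cams.camera_params(n); im,d=cams.grab_frame(n); return im,d,p
def und(p,uv):
    K=np.array([[p['fx'],0,p['cx']],[0,p['fy'],p['cy']],[0,0,1.]])
    return cv2.undistortPoints(np.array(uv,float).reshape(-1,1,2),K,np.array([p['k1'],0,0,0.])).reshape(-1,2)
def ray(p,uv,z):
    R=np.array(p['R']);t=np.array(p['t']);s=und(p,uv)
    c=-R.T@t; d=np.c_[s,np.ones(len(s))]@R
    return c+d*((z-c[2])/d[:,2])[:,None]
def pts(p,uv,dep):
    R=np.array(p['R']);t=np.array(p['t']);s=und(p,uv)
    return (np.c_[s,np.ones(len(s))]*np.asarray(dep)[:,None]-t)@R
def cloud(p,d):
    v,u=np.mgrid[0:480,0:640]; P=pts(p,np.c_[u.ravel(),v.ravel()],d.ravel()).reshape(480,640,3); P[d<=0]=np.nan; return P
def save(n,im): cv2.imwrite('pics/'+n,cv2.cvtColor(im,cv2.COLOR_RGB2BGR))
E
python3 - <<'E'
from h import *
for n in ('top','scene'):
    im,d,p=grab(n); save(n+'0.png',im); np.savez(n+'0.npz',im=im,d=d); print(n,{k:np.round(v,3).tolist() for k,v in p.items()})
print(r.sense())
E
```

```text
pics
top {'fx': 523.484, 'fy': 523.484, 'cx': 324.217, 'cy': 231.525, 'k1': -0.01, 'R': [[-0.041, -0.999, -0.0], [-0.976, 0.04, -0.216], [0.215, -0.009, -0.976]], 't': [25.721, 595.429, 1081.966]}
scene {'fx': 451.613, 'fy': 451.613, 'cx': 322.751, 'cy': 237.72, 'k1': -0.109, 'R': [[-0.465, 0.885, 0.006], [0.73, 0.387, -0.564], [-0.502, -0.258, -0.826]], 't': [292.83, -373.034, 1413.927]}
{'clock': 0.1, 'qpos': array([ 1.25260259e+00,  3.53591969e-01,  1.63405983e+00,  1.57854855e-06,
        1.15516154e+00, -2.42108893e-03]), 'qvel': array([-0.00089021, -0.00037958, -0.00128881,  0.00023546, -0.00103488,
       -0.00057135]), 'joint_efforts': array([-6.98411768e-04, -6.06355262e+01, -3.42817318e+01, -3.76229241e-05,
        3.99071228e-03,  1.77202014e-05]), 'eef_pos': array([193.98307968, 593.71941304, 247.62852769]), 'tcp_rot': array([-3.14037197e+00, -4.39875754e-06,  2.82581936e+00]), 'contact_force': array([ 0.34860031, -0.29141076,  0.88150375]), 'wrist_torque': array([-0.01202017,  0.01709265, -0.05224202]), 'opening': 0.9976042253631201}
```

View pics/top0.png

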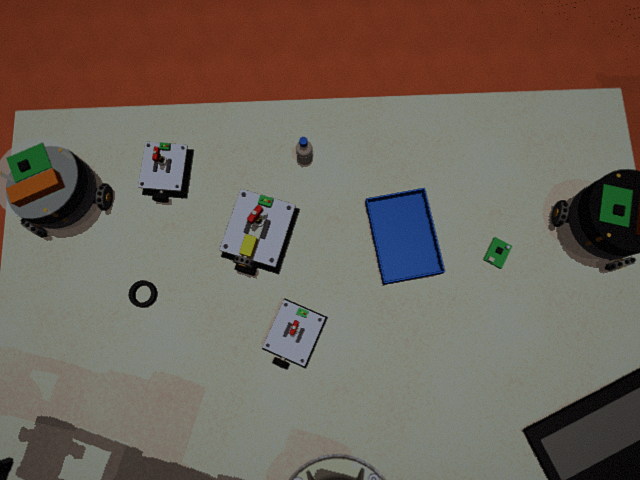

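View pics/scene0.png

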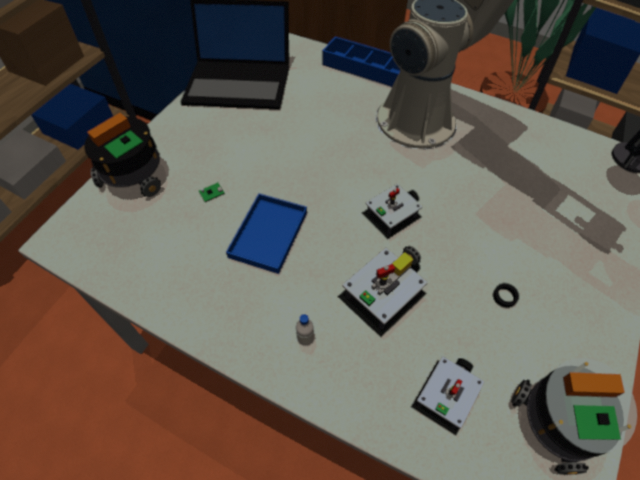

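Candidates for the stand in the top view: (260,230), large and holding the yellow block; (165,170), small; (295,333), small with no yellow block. I choose (260,230), whose red handle is at (255,214) and yellow block at (248,245). The tray is at (405,236), the glue at (304,152), the tape at (143,294) and the board at (498,252). Next I measure these and check the choice in a crop.

```bash
cat > m.py <<'E'
from h import *
def comps(m,mn=8):
    n,l,s,c=cv2.connectedComponentsWithStats(m.astype(np.uint8)); return [(l==i,s[i,4],c[i]) for i in range(1,n) if s[i,4]>=mn]
for n in ('top','scene'):
    z=np.load(n+'0.npz'); im,d=z['im'],z['d']; p=cams.camera_params(n); P=cloud(p,d)
    hsv=cv2.cvtColor(im,cv2.COLOR_RGB2HSV); H,S,V=[hsv[...,i].astype(int) for i in range(3)]
    on=(P[...,0]>250)&(P[...,0]<900)&(abs(P[...,1])<600)&(P[...,2]>-15)
    M={'red':((H<6)|(H>174))&(S>150)&(V>90),'yel':(H>22)&(H<35)&(S>150)&(V>80),'blue':(H>100)&(H<125)&(S>150)&(V>60),'white':(S<45)&(V>150)&(P[...,2]>35)}
    for k,m in M.items():
        for c,a,ct in comps(m&on,15 if k in('red','yel') else 200):
            uv=np.argwhere(c)[:,::-1]; q=P[c]; print(n,k,a,ct.round(1),'cloud med',np.nanmedian(q,0).round(1),'z5/95',np.nanpercentile(q[:,2],[5,95]).round(1),end=' ')
            zz={'red':138,'yel':100,'blue':28,'white':60}[k]
            w=ray(p,uv,zz)[:,:2].astype(np.float32); b=cv2.minAreaRect(w); print('rect@%d'%zz,np.round(b[0],1),np.round(b[1],1),round(b[2],1))
    if n=='top': save('crop1.png',cv2.resize(im[180:285,210:310],None,fx=5,fy=5,interpolation=cv2.INTER_CUBIC))
E
python3 m.py
```

```text
top red 18 [155.6 148.8] cloud med [788.2 364.  104.5] z5/95 [101.6 109. ] rect@138 [773.9 353. ] [9.5 6.4] 1.7
top red 18 [154.4 155.8] cloud med [772.  365.7 104.2] z5/95 [102.6 107.4] rect@138 [758.2 355.5] [8.3 9. ] 87.6
top red 35 [257.8 208.7] cloud med [634.1 137.1 138. ] z5/95 [135.2 141.1] rect@138 [633.6 137.6] [10.6 14.9] 44.5
top red 39 [250.7 217.2] cloud med [616.4 151.8 138.4] z5/95 [135.6 141.5] rect@138 [616.3 152.2] [11.6 14.5] 50.6
top red 24 [295.2 323. ] cloud med [399.2  68.9 104.7] z5/95 [102.  107.2] rect@138 [397.4  66.9] [ 8.  10.4] 61.4
top red 24 [292. 331.] cloud med [383.5  75.7 104. ] z5/95 [101.3 107.1] rect@138 [382.6  73.5] [ 8.7 10.4] 69.6
top yel 230 [247.6 244.8] cloud med [566.1 164.   99.3] z5/95 [ 96.7 102.9] rect@100 [566.4 164.5] [24.8 42.4] 69.8
top blue 4908 [403.5 236.9] cloud med [ 588.6 -180.7    3.9] z5/95 [-0.1 26.8] rect@28 [ 590.3 -179.1] [198.7 139.6] 8.4
top white 516 [273.8 233.5] cloud med [592.2 112.2  59.4] z5/95 [56.1 63. ] rect@60 [604.4 121.3] [ 66.8 143.1] 71.3
scene red 60 [385.5 269.2] cloud med [633.1 147.7 139.2] z5/95 [135.8 141. ] rect@138 [629.7 147.7] [10.3 35.9] 51.6
scene red 33 [454.8 389.3] cloud med [791.1 366.5 104.8] z5/95 [102.3 107.4] rect@138 [804.4 361.8] [ 9.6 11.4] 80.8
scene yel 197 [402.7 261.4] cloud med [570.7 169.4  99.9] z5/95 [ 96.3 103.2] rect@100 [571.  168.9] [26.1 46.3] 73.6
scene blue 3100 [267.7 233.7] cloud med [ 596.  -177.8    4.3] z5/95 [ 1.  26.3] rect@28 [ 597.2 -174.5] [196.9 138. ] 8.2
scene white 556 [369.1 272.1] cloud med [610.8 107.7  60.2] z5/95 [57.6 62.8] rect@60 [604.4 109.9] [ 39.9 136.3] 75.4
scene white 830 [396.9 296.1] cloud med [638.4 190.7  59.9] z5/95 [57.4 62.5] rect@60 [633.2 187.7] [ 72.2 137.1] 51.5
scene white 1637 [451.9 389.9] cloud med [771.8 368.5  45.6] z5/95 [43.  48.3] rect@60 [779.3 367.1] [ 92.9 105.6] 82.6
```

View pics/crop1.png

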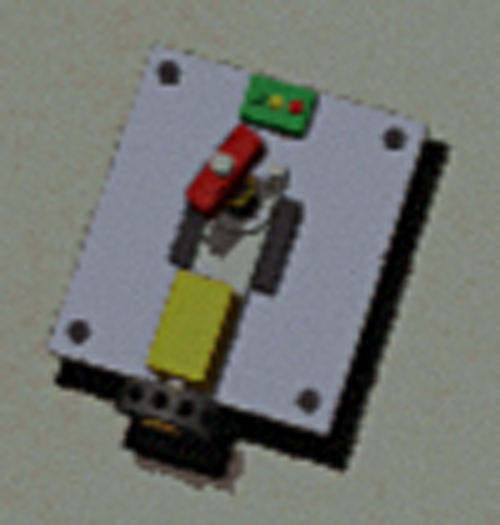

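The crop confirms the large stand: red bar at about (226,168), yellow block at (192,325), wheel at (165,410). I move to a look pose above it.

Request:
drive_tool:
  deltas:
    - [-1.2, -0.7, 0, 0]
    - [-2.4, -1.35, 0, 0]
    - [-2.4, -1.35, 0, 0]
    - [-2.4, -1.35, 0, 0]
    - [-2.4, -1.35, 0, 0]
    - [-2.4, -1.35, 0, 0]
    - [-2.4, -1.35, 0, 0]
    - [-2.4, -1.35, 0, 0]
    - [-2.4, -1.35, 0, 0]
    - [-2.4, -1.35, 0, 0]
    - [-2.4, -1.35, 0, 0]
    - [-2.4, -1.35, 0, 0]

```text
clock: 1.1
eef_pos: [408.9, 358.6, 248.1]
tcp_rot: [-3.141, -0.0, 2.826]
contact_force: [0.4, -0.3, 0.8]
opening: 1.004
```

Request:
drive_tool:
  deltas:
    - [-2.4, -1.35, 0, 0]
    - [-2.4, -1.35, 0, 0]
    - [-2.4, -1.35, 0, 0]
    - [-2.4, -1.35, 0, 0]
    - [-2.4, -1.35, 0, 0]
    - [-2.4, -1.35, 0, 0]
    - [-2.4, -1.35, 0, 0]
    - [-2.4, -1.35, 0, 0]
    - [-2.4, -1.35, 0, 0]
    - [-2.4, -1.35, 0, 0]
    - [0, 0, 0, 0]
    - [0, 0, 0, 0]

```text
clock: 2.1
eef_pos: [594.6, 156.0, 247.8]
tcp_rot: [-3.141, -0.001, 2.823]
contact_force: [-0.8, -0.2, 0.3]
opening: 1.003
```

Run:
```python
from h import *
s=r.sense();print({k:np.round(s[k],3) for k in('clock','eef_pos','tcp_rot','qpos','contact_force')})
im,d,p=grab('wrist'); np.savez('w1.npz',im=im,d=d,R=p['R'],t=p['t']); save('w1.png',im); print(p)
```

```text
{'clock': np.float64(2.1), 'eef_pos': array([594.612, 155.996, 247.816]), 'tcp_rot': array([-3.141e+00, -1.000e-03,  2.823e+00]), 'qpos': array([ 0.254,  0.338,  1.656, -0.   ,  1.148, -0.998]), 'contact_force': array([-0.831, -0.207,  0.332])}
{'fx': 420.1448102946005, 'fy': 420.1448102946005, 'cx': 311.93437568982654, 'cy': 243.1904489122298, 'k1': 0.02036919090654307, 'R': array([[ 0.31276327,  0.9498304 , -0.00116335],
       [ 0.91708112, -0.30166017,  0.26069783],
       [ 0.24726779, -0.0826036 , -0.96541975]]), 't': array([-334.35143046, -532.36541927,  243.61424252])}
```

View pics/w1.png

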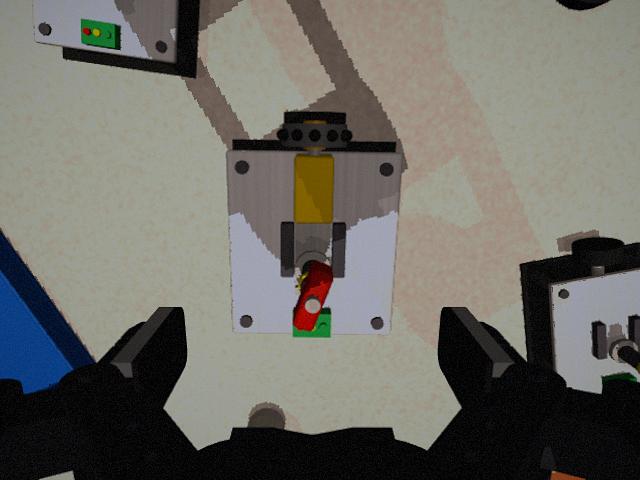

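The wrist view shows the wheel at (314,130), block at (314,188), handle at (313,297), and plate corners near (230,152), (402,152), (392,333), (233,333). I measure these precisely.

```bash
cat > mw.py <<'E'
from h import *
import sys
def meas(f):
    z=np.load(f); im,d=z['im'],z['d']; p=cams.camera_params('wrist'); p['R'],p['t']=z['R'],z['t']; P=cloud(p,d)
    hsv=cv2.cvtColor(im,cv2.COLOR_RGB2HSV); H,S,V=[hsv[...,i].astype(int) for i in range(3)]
    def big(m):
        n,l,s,c=cv2.connectedComponentsWithStats(m.astype(np.uint8)); return l==1+np.argmax(s[1:,4])
    out={}
    for k,m,zlo,zhi in (('red',((H<8)|(H>172))&(S>140),125,160),('yel',(H>15)&(H<35)&(S>150),92,108),('plate',(S<70),55,64)):
        m=m&(P[...,2]>zlo)&(P[...,2]<zhi)
        if k=='plate': m[:, :200]=0; m[:,430:]=0
        if m.sum()<20: print(k,'none'); continue
        c=big(m); q=P[c]; zt=np.percentile(q[:,2],80 if k=='red' else 50)
        if k=='red': c=c&(P[...,2]>zt-5)
        uv=np.argwhere(c)[:,::-1]; w=ray(p,uv,zt)[:,:2].astype(np.float32); b=cv2.minAreaRect(w)
        bx=cv2.boxPoints(b); e=[bx[1]-bx[0],bx[2]-bx[1]]; e=max(e,key=np.linalg.norm) 
        a=np.degrees(np.arctan2(e[1],e[0])); a=(a+90)%180-90
        print(k,'n',len(uv),'z',zt.round(1),'ctr',np.round(b[0],1),'size',np.round(b[1],1),'long axis deg',round(a,1),'cloud mean',q.mean(0).round(1))
if __name__=='__main__': meas(sys.argv[1])
E
python3 mw.py w1.npz
```

```text
red n 1160 z 139.4 ctr [626.1 145.9] size [13.9 40. ] long axis deg -38.5 cloud mean [624.2 146.8 137.5]
yel n 2574 z 100.1 ctr [568.6 165.9] size [25.3 43.3] long axis deg -18.9 cloud mean [568.3 166.  100. ]
plate n 11223 z 60.2 ctr [628.  183.4] size [ 60.4 146. ] long axis deg -18.1 cloud mean [625.4 189.4  60.2]
```

Request:
drive_tool:
  deltas:
    - [0, 0, 0, 0.09]
    - [0, 0, 0, 0.09]
    - [0, 0, 0, 0.09]
    - [0, 0, 0, 0.083]
    - [-1.55, 0.6, 0.5, 0]
    - [-1.55, 0.57, 1.0, 0]
    - [0, 0, 2.0, 0]
    - [0, 0, 2.0, 0]
    - [0, 0, 2.0, 0]
    - [0, 0, 1.5, 0]
    - [0, 0, 1.0, 0]
    - [0, 0, 0, 0]

```text
clock: 3.15
eef_pos: [623.9, 148.1, 146.1]
tcp_rot: [-3.139, -0.003, 2.474]
contact_force: [-0.5, 0.1, 0.0]
opening: 1.0
```

```bash
python3 - <<'E'
from h import *
s=r.sense();print({k:np.round(s[k],3) for k in('eef_pos','tcp_rot','qpos')})
im,d,p=grab('wrist'); np.savez('w2.npz',im=im,d=d,R=p['R'],t=p['t'])
E
python3 mw.py w2.npz
```

```text
{'eef_pos': array([623.887, 148.056, 146.053]), 'tcp_rot': array([-3.139e+00, -3.000e-03,  2.474e+00]), 'qpos': array([ 0.231,  0.486,  1.678,  0.   ,  0.982, -0.672])}
red n 3255 z 139.4 ctr [626.1 147. ] size [13.3 39.8] long axis deg -38.0 cloud mean [624.2 148.6 137.9]
yel n 6978 z 100.1 ctr [569.2 166.2] size [26.  43.3] long axis deg -19.0 cloud mean [568.5 166.6 100. ]
plate n 25400 z 60.2 ctr [627.4 182.6] size [ 61.3 150. ] long axis deg -25.5 cloud mean [619.4 189.2  60.2]
```

Request:
drive_tool:
  deltas:
    - [-0.25, 0.04, 0.5, 0]
    - [0, 0, 0.5, 0]
    - [0, 0, 0, 0]

```text
clock: 3.45
eef_pos: [628.2, 146.4, 138.1]
tcp_rot: [3.142, 0.0, 2.473]
contact_force: [-0.5, -0.6, -0.9]
opening: 1.004
```

Request:
drive_tool:
  deltas:
    - [0, 0, 0, 0]
    - [0, 0, 0, 0]
    - [0, 0, 0, 0]
    - [0, 0, 0, 0]
    - [0, 0, 0, 0]
    - [0, 0, 0, 0]
    - [0, 0, 0, 0]
    - [0, 0, 0, 0]
    - [0, 0, 0, 0]
    - [0, 0, 0, 0]
  jaw: 1
  force: 50

```text
clock: 4.28
eef_pos: [627.5, 145.6, 138.7]
tcp_rot: [-3.14, -0.0, 2.473]
contact_force: [-2.9, -4.8, 5.9]
opening: 0.15
```

Request:
drive_tool:
  deltas:
    - [0, 0, -0.033, 0.11]
    - [0, 0, -0.033, 0.11]
    - [0, 0, -0.033, 0.11]
    - [0, 0, -0.033, 0.11]
    - [0, 0, -0.033, 0.11]
    - [0, 0, -0.033, 0.11]
    - [0, 0, -0.033, 0.11]
    - [0, 0, -0.033, 0.11]
    - [0, 0, -0.033, 0.11]
    - [0, 0, -0.033, 0.11]

```text
clock: 5.12
eef_pos: [627.4, 145.4, 141.9]
tcp_rot: [-3.14, 0.002, 1.368]
contact_force: [-4.4, -4.4, 6.7]
opening: 0.148
```

Request:
drive_tool:
  deltas:
    - [0, 0, -0.033, 0.11]
    - [0, 0, -0.033, 0.11]
    - [0, 0, -0.033, 0.11]
    - [0, 0, -0.033, 0.11]
    - [0, 0, -0.033, 0.11]
    - [0, 0, -0.033, 0.11]
    - [0, 0, -0.033, 0.11]
    - [0, 0, -0.033, 0.11]
    - [0, 0, -0.033, 0.11]
    - [0, 0, -0.033, 0.11]
    - [0, 0, 0, 0]
    - [0, 0, 0, 0]

```text
clock: 6.12
eef_pos: [627.2, 145.5, 145.2]
tcp_rot: [3.141, 0.002, 0.272]
contact_force: [-5.6, -3.9, 7.2]
opening: 0.147
```

Request:
drive_tool:
  deltas:
    - [0, 0, 0, 0]
    - [0, 0, 0, 0]
    - [0, 0, 0, 0]
    - [0, 0, 0, 0]
    - [0, 0, 0, 0]
    - [0, 0, 0, 0]
    - [0, 0, -1.0, 0]
    - [0, 0, -2.0, 0]
    - [0, 0, -2.5, 0]
    - [0, 0, -2.5, 0]
    - [0, 0, -2, 0]
    - [0, 0, 0, 0]
  jaw: 0

```text
clock: 7.12
eef_pos: [630.5, 147.0, 250.6]
tcp_rot: [3.141, -0.008, 0.273]
contact_force: [0.3, 0.5, -0.6]
opening: 1.0
```

```bash
python3 - <<'E'
from h import *
s=r.sense();print({k:np.round(s[k],3) for k in('clock','eef_pos','tcp_rot','qpos')})
im,d,p=grab('wrist'); np.savez('w3.npz',im=im,d=d,R=p['R'],t=p['t']);save('w3.png',im)
E
python3 mw.py w3.npz
```

```text
{'clock': np.float64(7.117), 'eef_pos': array([630.488, 147.002, 250.574]), 'tcp_rot': array([ 3.141, -0.008,  0.273]), 'qpos': array([ 0.227,  0.382,  1.586, -0.   ,  1.166,  1.525])}
red n 1496 z 146.1 ctr [628.8 146.3] size [39.3 13.1] long axis deg 16.1 cloud mean [630.  146.4 144.7]
yel n 2237 z 100.0 ctr [569.1 166.5] size [26.3 49.4] long axis deg -18.9 cloud mean [570.5 166.1  99.6]
plate n 22672 z 60.2 ctr [617.1 149.5] size [130.  146.4] long axis deg -19.1 cloud mean [625.1 149.8  60.2]
```

View pics/w3.png

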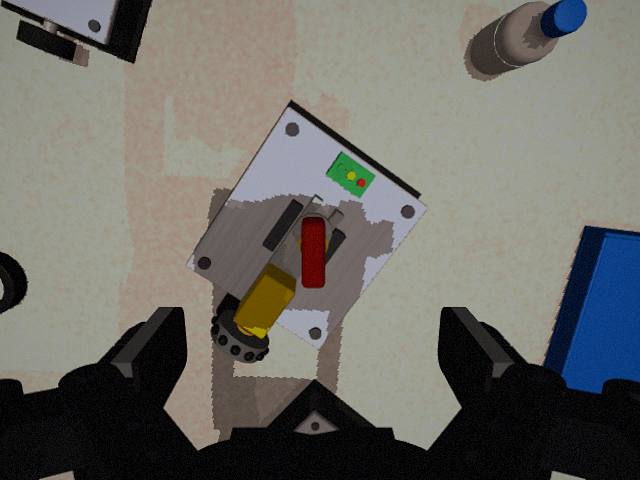

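The handle turned 126° (2.2 rad) clockwise and its top rose 6.7 mm, so the clamp is open. The plate's full rectangle puts the block at (569.2,166.1) and the axis at -19.0°, agreeing with the direct view. The block is at (265,298) in the picture. I go to above it, gripping 6 mm wheel-side of the middle so the gripper body clears the handle.

Request:
drive_tool:
  deltas:
    - [0, 0, 0, 0.1]
    - [0, 0, 0, 0.1]
    - [0, 0, 0, 0.1]
    - [0, 0, 0, 0.1]
    - [0, 0, 0, 0.1]
    - [-1.0, 0, 0, 0.105]
    - [-2.0, 0.1, 0, 0]
    - [-2.0, 0.1, 0, 0]
    - [-2.0, 0, 2.0, 0]
    - [0, 0, 2.5, 0]
    - [0, 0, 2.0, 0]
    - [0, 0, 0, 0]

```text
clock: 8.17
eef_pos: [557.9, 165.7, 175.6]
tcp_rot: [3.137, 0.006, -0.332]
contact_force: [-0.7, 0.6, -0.6]
opening: 1.003
```

Request:
drive_tool:
  deltas:
    - [0, 0, 1.5, 0]
    - [0, 0, 1.0, 0]
    - [0, 0, 0, 0]
    - [0, 0, 0, 0]

```text
clock: 8.5
eef_pos: [560.9, 166.2, 154.8]
tcp_rot: [3.141, 0.001, -0.332]
contact_force: [-1.1, -0.0, 0.9]
opening: 0.997
```

```bash
python3 - <<'E'
from h import *
s=r.sense();print({k:np.round(s[k],3) for k in('clock','eef_pos','tcp_rot','qpos')})
im,d,p=grab('wrist'); np.savez('w4.npz',im=im,d=d,R=p['R'],t=p['t']);save('w4.png',im)
E
python3 mw.py w4.npz
```

```text
{'clock': np.float64(8.5), 'eef_pos': array([560.893, 166.205, 154.843]), 'tcp_rot': array([ 3.141e+00,  1.000e-03, -3.320e-01]), 'qpos': array([ 0.286,  0.397,  1.801, -0.   ,  0.945,  2.189])}
red n 5652 z 146.1 ctr [627.5 145.8] size [38.8 13.4] long axis deg 15.5 cloud mean [628.2 145.9 145.4]
yel n 5321 z 100.0 ctr [570.1 165.5] size [25.5 44.5] long axis deg -19.5 cloud mean [570.6 165.3  99.9]
plate n 45096 z 60.2 ctr [612.8 148.5] size [124.7 138.9] long axis deg -19.1 cloud mean [616.5 144.4  60.2]
```

Request:
drive_tool:
  deltas:
    - [0.23, -0.25, 0.5, 0]
    - [0, 0, 1.2, 0]
    - [0, 0, 1.5, 0]
    - [0, 0, 1.3, 0]
    - [0, 0, 1.0, 0]
    - [0, 0, 0.5, 0]
    - [0, 0, 0.3, 0]
    - [0, 0, 0, 0]
    - [0, 0, 0, 0]

```text
clock: 9.3
eef_pos: [564.3, 168.0, 92.1]
tcp_rot: [-3.141, -0.0, -0.332]
contact_force: [-0.7, -0.1, 0.5]
opening: 0.998
```

Request:
drive_tool:
  deltas:
    - [0, 0, 0, 0]
    - [0, 0, 0, 0]
    - [0, 0, 0, 0]
    - [0, 0, 0, 0]
    - [0, 0, 0, 0]
    - [0, 0, 0, 0]
    - [0, 0, 0, 0]
    - [0, 0, 0, 0]
    - [0, 0, 0, 0]
    - [0, 0, 0, 0]
  jaw: 1
  force: 50

```text
clock: 10.13
eef_pos: [564.3, 168.1, 92.3]
tcp_rot: [-3.141, -0.0, -0.332]
contact_force: [-0.9, 0.8, 6.0]
opening: 0.293
```

Request:
drive_tool:
  deltas:
    - [-0.3, 0, -0.02, 0]
    - [-0.5, 0, 0, 0]
    - [-0.5, 0, 0, 0]
    - [-0.5, 0, 0, 0]
    - [-0.5, 0, 0, 0]
    - [-0.5, 0, 0, 0]

```text
clock: 10.63
eef_pos: [537.2, 177.3, 92.2]
tcp_rot: [-3.141, -0.001, -0.332]
contact_force: [2.5, -2.2, 2.5]
opening: 0.293
```

Request:
drive_tool:
  deltas:
    - [-0.5, 0, 0, 0]
    - [-0.5, 0, 0, 0]
    - [-0.5, 0, 0, 0]
    - [-0.5, 0, 0, 0]
    - [-0.5, 0, 0, 0]
    - [-0.3, 0, 0, 0]
    - [0, 0, 0, 0]
    - [0, 0, 0, 0]

```text
clock: 11.3
eef_pos: [510.1, 186.5, 92.1]
tcp_rot: [3.141, 0.002, -0.332]
contact_force: [-2.6, 1.8, 6.6]
opening: 0.295
```

```bash
python3 - <<'E'
from h import *
s=r.sense();print({k:np.round(s[k],3) for k in('clock','eef_pos','tcp_rot','qpos')})
im,d,p=grab('wrist'); np.savez('w5.npz',im=im,d=d,R=p['R'],t=p['t']);save('w5.png',im)
E
python3 mw.py w5.npz
```

```text
{'clock': np.float64(11.3), 'eef_pos': array([510.129, 186.511,  92.114]), 'tcp_rot': array([ 3.141e+00,  2.000e-03, -3.320e-01]), 'qpos': array([3.47e-01, 4.31e-01, 1.93e+00, 1.00e-03, 7.82e-01, 2.25e+00])}
red n 5 z 153.9 ctr [505.  132.4] size [0.3 0.7] long axis deg -63.5 cloud mean [504.6 132.3 153.6]
yel n 11200 z 99.8 ctr [515.8 184.8] size [26.  47.9] long axis deg -19.0 cloud mean [517.5 184.5  99.6]
plate n 35141 z 60.1 ctr [579.7 162. ] size [86.6 68. ] long axis deg 71.0 cloud mean [581.3 161.3  60.1]
```

View pics/w5.png

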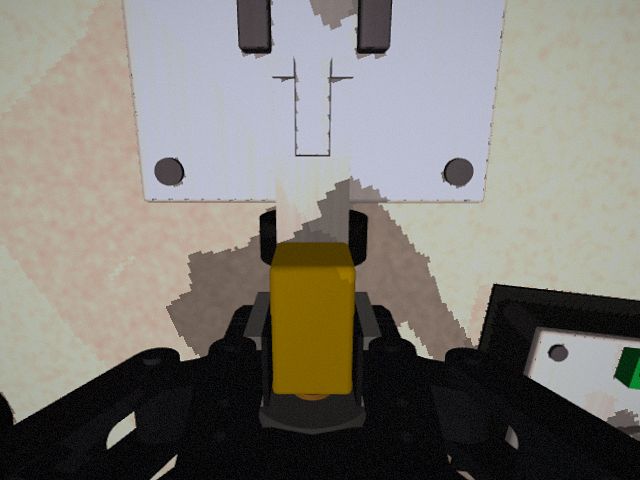

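The tongue, its tip near row 75, is clear of the rails (ends near row 50) and the foot, and the block sits square in the jaws at (312,320). I lift and carry it to the tray.

Request:
drive_tool:
  deltas:
    - [-0.5, 0, -0.1, 0]
    - [0, 0, -0.4, 0]
    - [0, 0, -0.8, 0]
    - [0, 0, -1.2, 0]
    - [0, 0, -1.5, 0]
    - [0, 0, -1.5, -0.03]
    - [0, 0, -1.5, -0.08]
    - [0, 0, -1.2, -0.08]
    - [0, 0, -0.6, -0.08]
    - [0, 0, 0, -0.08]
    - [0, 0, 0, -0.08]
    - [0, 0, 0, -0.047]

```text
clock: 12.35
eef_pos: [506.5, 187.8, 181.4]
tcp_rot: [-3.141, -0.001, 0.149]
contact_force: [-0.8, 1.1, -2.4]
opening: 0.299
```

Request:
drive_tool:
  deltas:
    - [0, 0.8, 0, 0]
    - [0.1, 1.6, 0, 0]
    - [0.1, 2.4, 0, 0]
    - [0.1, 2.4, 0, 0]
    - [0.1, 2.4, 0, 0]
    - [0.1, 2.4, 0, 0]
    - [0, 2.4, 0, 0]
    - [0, 2.4, 0, 0]
    - [0, 2.4, 0, 0]
    - [0, 2.4, 0, 0]
    - [0, 2.4, 0, 0]

```text
clock: 13.27
eef_pos: [545.8, -50.7, 180.8]
tcp_rot: [3.141, -0.0, 0.143]
contact_force: [1.0, -0.4, -2.8]
opening: 0.294
```

Request:
drive_tool:
  deltas:
    - [0.1, 2.4, 0, 0]
    - [0.1, 2.4, 0, 0]
    - [0.1, 2.4, 0, 0]
    - [0, 2.4, 0, 0]
    - [0, 2.2, 0, 0]
    - [0, 1.2, 0, 0]
    - [0, 0.4, 0, 0]
    - [0, 0, 0, 0]
    - [0, 0, 0, 0]

```text
clock: 14.02
eef_pos: [567.9, -180.5, 180.1]
tcp_rot: [-3.141, 0.0, 0.144]
contact_force: [-0.5, 0.8, -3.2]
opening: 0.295
```

Run:
```python
from h import *
s=r.sense();print({k:np.round(s[k],3) for k in('clock','eef_pos','tcp_rot','qpos','opening')})
im,d,p=grab('wrist'); np.savez('w6.npz',im=im,d=d,R=p['R'],t=p['t']);save('w6.png',im)
P=cloud(p,d)
hsv=cv2.cvtColor(im,cv2.COLOR_RGB2HSV); H,S,V=[hsv[...,i].astype(int) for i in range(3)]
m=(H>100)&(H<125)&(S>150)&(V>40)&(P[...,2]>22)&(P[...,2]<34); q=P[m]; print(m.sum())
b=cv2.minAreaRect(q[:,:2].astype(np.float32)); print('rim',b, np.median(q[:,2]))
```

```text
{'clock': np.float64(14.017), 'eef_pos': array([ 567.86 , -180.473,  180.11 ]), 'tcp_rot': array([-3.141,  0.   ,  0.144]), 'qpos': array([-0.31 ,  0.381,  1.759,  0.   ,  1.002,  1.116]), 'opening': np.float64(0.295)}
6099
rim ((593.341552734375, -179.3612060546875), (198.99606323242188, 139.6774444580078), 8.296643257141113) 27.67397374381674
```

View pics/w6.png

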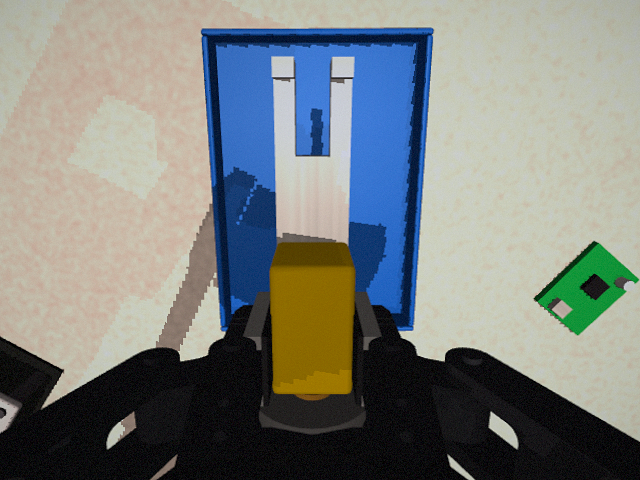

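The module is aligned over the tray, whose rim corners are at about (205,32), (432,32), (412,328) and (221,328). The measured tray centre is (593.3,-179.4), so a 2.5 mm trim is needed. I lower it.

Request:
drive_tool:
  deltas:
    - [0, 0.15, 0.8, 0]
    - [0, 0.1, 1.6, 0]
    - [0, 0, 2.0, 0]
    - [0, 0, 2.0, 0]
    - [0, 0, 2.0, 0]
    - [0, 0, 1.6, 0]
    - [0, 0, 1.2, 0]
    - [0, 0, 0.9, 0]
    - [0, 0, 0.6, 0]
    - [0, 0, 0.4, 0]
    - [0, 0, 0.2, 0]
    - [0, 0, 0, 0]

```text
clock: 15.07
eef_pos: [568.8, -183.6, 47.2]
tcp_rot: [3.141, -0.0, 0.145]
contact_force: [0.2, 1.1, -1.8]
opening: 0.294
```

Request:
drive_tool:
  deltas:
    - [0, 0, 0.15, 0]
    - [0, 0, 0.15, 0]
    - [0, 0, 0.15, 0]
    - [0, 0, 0.15, 0]
    - [0, 0, 0.1, 0]
    - [0, 0, 0.1, 0]
    - [0, 0, 0, 0]

```text
clock: 15.65
eef_pos: [568.5, -183.5, 38.9]
tcp_rot: [-3.141, 0.0, 0.145]
contact_force: [-0.3, -0.0, -3.0]
opening: 0.293
```

Request:
drive_tool:
  deltas:
    - [0, 0, 0.08, 0]
    - [0, 0, 0.08, 0]
    - [0, 0, 0.06, 0]
    - [0, 0, 0.05, 0]
    - [0, 0, 0, 0]
    - [0, 0, 0, 0]

```text
clock: 16.15
eef_pos: [568.6, -183.5, 36.4]
tcp_rot: [3.142, -0.0, 0.145]
contact_force: [-0.2, 0.3, -1.4]
opening: 0.292
```

Request:
drive_tool:
  deltas:
    - [0, 0, 0.04, 0]
    - [0, 0, 0.03, 0]
    - [0, 0, 0, 0]
    - [0, 0, 0, 0]

```text
clock: 16.48
eef_pos: [568.7, -183.6, 36.3]
tcp_rot: [3.141, -0.0, 0.145]
contact_force: [-1.6, 0.6, 5.1]
opening: 0.298
```

Contact is made (force changed from -3 to +5 N). I release and rise.

Request:
drive_tool:
  deltas:
    - [0, 0, 0, 0]
    - [0, 0, 0, 0]
    - [0, 0, 0, 0]
    - [0, 0, 0, 0]
    - [0, 0, 0, 0]
    - [0, 0, 0, 0]
    - [0, 0, -0.3, 0]
    - [0, 0, -0.8, 0]
    - [0, 0, -1.5, 0]
    - [0, 0, -2, 0]
    - [0, 0, -2, 0]
    - [0, 0, -2, 0]
  jaw: 0.35

```text
clock: 17.48
eef_pos: [568.6, -183.5, 123.2]
tcp_rot: [3.141, -0.0, 0.145]
contact_force: [0.3, -0.2, 0.8]
opening: 0.652
```

Request:
drive_tool:
  deltas:
    - [0, 0, -2, 0]
    - [0, 0, -2, 0]
    - [-1, 0, -2, 0]
    - [-2, 0, -2, 0]
    - [-2, 0, -1, 0]
    - [-2, 0, 0, 0]
    - [-1, 0, 0, 0]
    - [0, 0, 0, 0]
    - [0, 0, 0, 0]

```text
clock: 18.23
eef_pos: [489.6, -195.2, 212.0]
tcp_rot: [3.141, -0.001, 0.144]
contact_force: [-0.2, 0.6, 0.2]
opening: 0.654
```

Run:
```python
from h import *
s=r.sense();print({k:np.round(s[k],3) for k in('clock','eef_pos','contact_force','opening')})
im,d,p=grab('wrist'); save('w7.png',im); P=cloud(p,d)
hsv=cv2.cvtColor(im,cv2.COLOR_RGB2HSV); H,S,V=[hsv[...,i].astype(int) for i in range(3)]
m=(H>15)&(H<35)&(S>150)&(abs(P[...,0]-575)<60)&(abs(P[...,1]+182)<40); q=P[m]; print('block top z pct',np.nanpercentile(q[:,2],[20,50,80]),np.nanmedian(q,0))
m=(S<60)&(V>100)&(P[...,2]>8)&(abs(P[...,0]-625)<45)&(abs(P[...,1]+175)<30);q=P[m];print('fork',m.sum(),np.nanpercentile(q[:,2],[10,50,90]))
for n in('top','scene'):
    b,_,_=grab(n); a=np.load(n+'0.npz')['im']; save(n+'1.png',b)
    for nm,(lo,hi) in {'green':((40,120,60),(85,255,255)),'cap':((100,150,60),(125,255,255))}.items():
        for w,x in(('before',a),('after',b)):
            k=cv2.inRange(cv2.cvtColor(x,cv2.COLOR_RGB2HSV),lo,hi); _,_,st,c=cv2.connectedComponentsWithStats(k); print(n,nm,w,[(s[4],*cc.round(1)) for s,cc in zip(st[1:],c[1:]) if s[4]>25])
a=cv2.imread('pics/top1.png');cv2.imwrite('pics/final.png',a)
```

```text
{'clock': np.float64(18.233), 'eef_pos': array([ 489.645, -195.196,  211.981]), 'contact_force': array([-0.229,  0.636,  0.186]), 'opening': np.float64(0.654)}
block top z pct [43.32281597 43.99174113 44.64308417] [ 573.83841374 -182.63256244   43.99174113]
fork 1981 [13.17375428 14.13572384 15.16062363]
top green before [(np.int32(889), np.float64(29.2), np.float64(161.9)), (np.int32(44), np.float64(163.6), np.float64(145.5)), (np.int32(956), np.float64(615.4), np.float64(204.5)), (np.int32(96), np.float64(264.8), np.float64(200.2)), (np.int32(396), np.float64(497.4), np.float64(252.1)), (np.int32(59), np.float64(301.5), np.float64(312.0))]
top green after [(np.int32(900), np.float64(29.3), np.float64(161.9)), (np.int32(45), np.float64(163.6), np.float64(145.6)), (np.int32(973), np.float64(615.4), np.float64(204.5)), (np.int32(98), np.float64(264.7), np.float64(200.2)), (np.int32(55), np.float64(301.6), np.float64(312.0))]
top cap before [(np.int32(45), np.float64(303.0), np.float64(140.5)), (np.int32(4930), np.float64(403.5), np.float64(236.9))]
top cap after [(np.int32(47), np.flo
[... 769 characters left out ...]
oat64(422.5))]
scene cap before [(np.int32(507), np.float64(361.9), np.float64(56.8)), (np.int32(147), np.float64(77.6), np.float64(97.3)), (np.int32(50), np.float64(92.0), np.float64(98.2)), (np.int32(303), np.float64(64.3), np.float64(111.9)), (np.int32(52), np.float64(246.2), np.float64(217.1)), (np.int32(3123), np.float64(267.7), np.float64(233.7)), (np.int32(51), np.float64(303.8), np.float64(318.7))]
scene cap after [(np.int32(1359), np.float64(614.9), np.float64(28.8)), (np.int32(559), np.float64(363.4), np.float64(56.5)), (np.int32(1462), np.float64(67.7), np.float64(106.1)), (np.int32(2444), np.float64(266.3), np.float64(235.8)), (np.int32(51), np.float64(303.8), np.float64(318.7))]
```

View pics/w7.png

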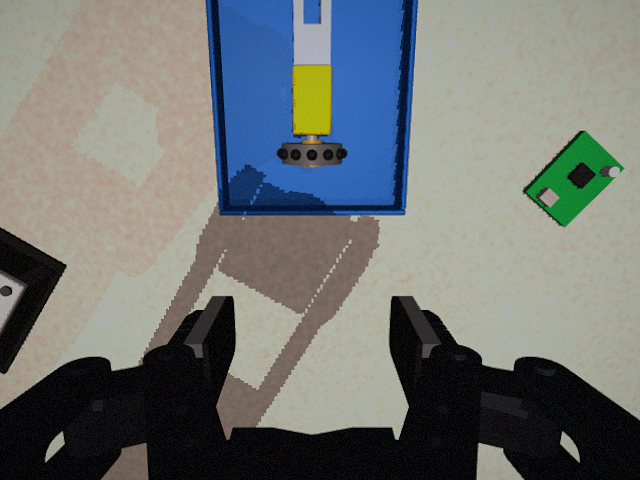

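View pics/scene1.png

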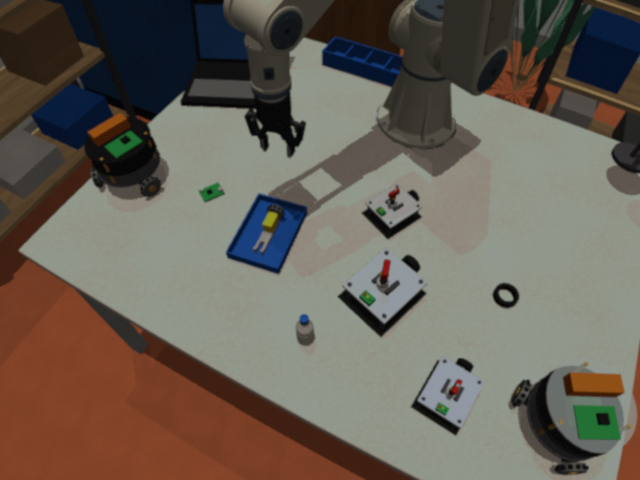

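The module lies flat in the tray: block at (312,100) in the wrist view, block top at 44 mm and fork top at 14 mm, as expected. The board, glue and tape are unchanged in the scene view at (211,192), (304,328) and (506,295). I hand in.

```bash
python3 -c "
from rig import job; print(job.sign_off())"
```

```text
the job is handed in; nothing more can be done
None
```

The yellow module is off the stand and lying flat in the blue tray. I handed the job in at about 18.5 s of the 64 s limit.

- **Clamp:** I turned the red T-handle 2.2 rad clockwise. Its top rose 6.7 mm, so the foot was clear before I gripped the module.
- **Draw-out:** I gripped the block 6 mm wheel-side of its middle and drew it level about 57 mm, wheel first. The last picture before lifting showed the tongue clear of the rails and foot.
- **Placing:** I lowered it in small steps until light contact, about 5 N at the wrist, then released it. The block top measured 44.0 mm and the fork top 14.1 mm, against 44 and 14 expected for lying flat on the floor of the tray.
- **Bystanders:** The glue and board showed no shift in the scene camera beyond 0.1 pixel. I checked the tape only by eye. In the final top view the arm hid the board, so that check rests on the scene camera alone.
- **Forces:** The highest wrist readings at the end of each move were about 10 N, on the clamp. I did not see the values between readings.

The top and scene cameras disagreed by 5 to 8 mm on positions, so I used wrist-camera measurements for the grasps and the tray.

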